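# Snap the cover onto the readout module

## Robot

A 7-joint arm with a two-finger parallel gripper is mounted at the origin on the work surface. World frame = base frame: x ahead of the robot, y to its left, z up, the work surface at z = 0. Lengths are in m, angles in rad, forces in N, time in s.
With the tool pointing down it reaches from about 0.425 to 0.875 m from the base axis. Payload 4.7 kg.
Tool frame: the origin (TCP) lies midway between the tips of the shut fingers; the grasp point (between the pads) lies 19 mm behind it (ctrl.grip_depth is the distance from the TCP to the grasp point, in m); z points along the fingers, y is the direction in which the jaws open and shut (so a half turn about z gives the same grasp; the last joint's range is limited). The gripper opens to 87 mm and grips with 3 to 60 N. Pads are 19 mm wide; open, the fingers measure 117 mm over their backs; the gripper's body (75 mm by 190 mm) begins 51 mm behind the grasp point.
Start: joints at [1.349, 0.321, -0.07, 1.45, 0.023, 1.371, -0.057], TCP at [0.152, -0.632, 0.223] pointing down, gripper open.
Joint ranges: [-2.86, 2.86], [-0.3, 2.09], [-1.38, 1.24], [0.06, 2.45], [-1.56, 4.7], [0.09, 2.05], [-2.69, 2.69]. Speed limits (rad/s): [2.57, 2.57, 3.14, 3.14, 3.14, 3.14, 3.14].

## Interface

Orientations are given as a rotation vector (axis times angle).
In Python, from bench import ctrl gives the robot as it stands. The module is installed in compiled form; this text tells all that it offers.
- The arm moves only by the shell command python3 -m inch 'ROWS' [FORCE]. ROWS is JSON, a list of rows, each a list of 5 numbers: the opening, from -1 (shut) to 1 (fully open), so that 0 is half open, then the shift along the tool's x, y, z in mm, then the turn about the tool's z in rad. In form: [[fingers, tx, ty, tz, twist], ...]. A call has 1 to 5 rows; each row shifts and turns the pose as measured when the row begins, along the tool's axes as they then stand; what a row does not reach is not made up. A row lasts 1/8 s, in which the tool goes at most 62.5 mm and 10.7 degrees, less where a joint would pass 70% of its speed; a pose out of reach is approached as far as the arm can. A call is refused whole if a number of a shift passes 62.5 or a number of a turn 0.188, either way. A call with a gripper value outside its range is refused whole. The fingers move at their own pace and stop on an object; FORCE is the grip in N (left out, the last holds). Time passes only in rows, so rows that do not move let the fingers close. It gives the time, the measured TCP pose, the force and the opening at its end, in the units of the state.
- ctrl.get_state(): the state, without advancing time (a new reading comes with each control period).
- ctrl.get_image(name): name is "scene" or "top"; returns a dict with "color" (400x640x3 uint8, red, green, blue), "range_z" (400x640 float32, m along the optical axis (not along the pixel's ray), 0 where there is no reading), "K" (3x3 intrinsics, pixels), "distortion" ([k1, k2, p1, p2, k3] as OpenCV has them; the pictures are not rectified), "R" (3x3) and "t" (3): a world point X has camera coordinates R X + t. Camera axes: x right, y down, z forward; pixel columns grow to the right and rows downward; lengths in m; the calibration is good to about 2 mm. A picture is of the moment at which its call begins.
- ctrl.close_job(): hands the job in, once; it reports no verdict.
The state is a dict: "time": time; "joint_positions": joint angles; "qd": joint speeds; "joint_torque": joint torques, N m; "position": TCP position; "tool_rot": TCP orientation; "ft_force": force on the tool from outside, world axes, zero at the start; "torque": the same for the moment, N m; "grip_width": opening from 0.0 (shut) to 1.0 (fully open).
Only numpy, scipy, OpenCV 4.12 (cv2) and the standard library are available. Lean on these libraries where they do the work, as an engineer would, in place of code of your own. Each camera call takes 0.05 s, during which the arm holds its last target. There are 200 camera calls.

## Task

The larger of the two covers is resting loosely on the snap standoffs of its readout module. Press it down from above, keeping it roughly level, until all four standoffs have clicked through and it sits fully home and flat. Leave the smaller module's cover alone.

Things in the scene. Friction and masses are not known exactly. Their poses are not given: they have to be found in the camera images.
- cover_center (a point): Centre of the TOP face of the larger cover: loose bare-metal plate 164 (its x) x 128 (its y) x 4 mm, 250 g, z up, six dark slots in the middle, a 15 mm square hole at each x = +-60, y = +-42 mm. It starts on the standoff tips, its top about 15 mm above its home height. Press anywhere solid: good are x = +-60, y = 0 (midway between the two holes of each short side) in turn, or the centre.
- module_seat (a point): Centre of the seat of the larger module, a fixed open aluminium tray 176 x 140 mm, walls 42 mm high, with brass connectors on its -x side (z up). It stands on a black finned base 4 to 60 mm high (differs each time), so the point is 52 to 108 mm above the table, level with the shoulders of its four standoffs. When home, the cover's top centre is 4 mm above this point.
- standoff (a point): Tip of one of the four white snap standoffs, 25 mm above the shoulder, at x = +60, y = +42 mm from the seat point; the others mirror it. Two sprung wings spread below the tip: pushing the cover past them takes about 2 to 4 N per standoff (5 to 8 N for one end, 9 to 15 N for all four at once), then they spring out above the plate and hold it, the tip standing 21 mm above its top.
- small_cover_center (a point): Centre of the top face of the smaller cover, 100 x 84 x 4 mm, bare metal with three slots, z up; lying loosely on the four plain posts of the smaller module (tray 112 x 96 mm, two connectors), 64 mm above the table. To be left as it is.

How it is judged:
At the end, for the whole second after the job is handed in: The larger cover lies on all four shoulders of its module: its top centre no more than 2.5 mm above its seated height (4 mm above the seat point) and within 8 mm sideways of it, flat to 0.03 rad (1.7 degrees), and no longer touched (z of cover_center in the frame of module_seat below 0.0065 m and horizontal distance between cover_center and module_seat below 0.008 m and angle between the z axis of cover_center and the z axis of module_seat, either way round below 0.03 rad and contact force between cover and the fingers below 0.2 N).
It fails at once if the larger cover is tipped more than 14 degrees (angle between cover_center's own z axis and vertical above 0.245 rad).
It fails at once if the smaller cover is moved by more than 10 mm (distance of small_cover_center from where it was at the start of the episode above 0.01 m).
It also fails if it takes over 34 s, if anything falls off the work surface, if the arm or the gripper's body presses on something with over 40 N, if the wrist force passes 120 N, or if a joint passes its speed limit or range.

## Working session

There is one attempt and no reset: what is moved stays moved. The work goes in short steps, Python scripts to look and compute and a shell command to move; the robot and the scene stay as the last step left them, time stands still between calls to the robot, and variables do not carry over. Pictures are saved under pics/ and viewed, about 8 in all and at most 12, crops included, and the job is handed in when it is done.

```bash
mkdir -p pics
python3 - <<'E'
from bench import ctrl
import cv2,numpy as np
s=ctrl.get_state();print({k:np.round(v,3) for k,v in s.items()})
for n in("scene","top"):
    i=ctrl.get_image(n);np.savez(f"{n}0.npz",**i);cv2.imwrite(f"pics/{n}0.png",i["color"][...,::-1])
    print(n,i["K"],i["distortion"],i["R"],i["t"])
E
```

```text
{'time': np.float64(0.0), 'joint_positions': array([ 1.349,  0.322, -0.07 ,  1.452,  0.023,  1.371, -0.057]), 'qd': array([ 0.   , -0.001,  0.002, -0.001,  0.001, -0.001, -0.001]), 'joint_torque': array([ 1.0000e-03, -4.9128e+01, -4.0400e-01, -3.1253e+01, -6.4000e-02,
        4.4000e-02,  0.0000e+00]), 'position': array([ 0.152, -0.632,  0.221]), 'tool_rot': array([-3.118e+00, -3.690e-01,  1.000e-03]), 'ft_force': array([-0.274, -0.983,  0.339]), 'torque': array([ 0.009, -0.001, -0.055]), 'grip_width': np.float64(1.002)}
scene [[487.69795691   0.         324.8211047 ]
 [  0.         487.69795691 200.2933507 ]
 [  0.           0.           1.        ]] [0.02078371 0.         0.         0.         0.        ] [[-0.82857876  0.55984615  0.00543339]
 [ 0.41567723  0.62165034 -0.66390006]
 [-0.37505957 -0.54783496 -0.74780157]] [ 0.44726398 -0.13539601  1.24139828]
top [[405.67133342   0.         320.50453887]
 [  0.         405.67133342 199.87606477]
 [  0.           0.           1.        ]] [-0.00840991  0.          0.          0.          0.        ] [[-1.31952846e-02 -9.99910301e-01 -2.29674166e-03]
 [-9.73026856e-01  1.33695146e-02 -2.30304131e-01]
 [ 2.30314179e-01 -8.04137237e-04 -9.73115991e-01]] [0.05345132 0.56010036 0.82320534]
```

View pics/scene0.png

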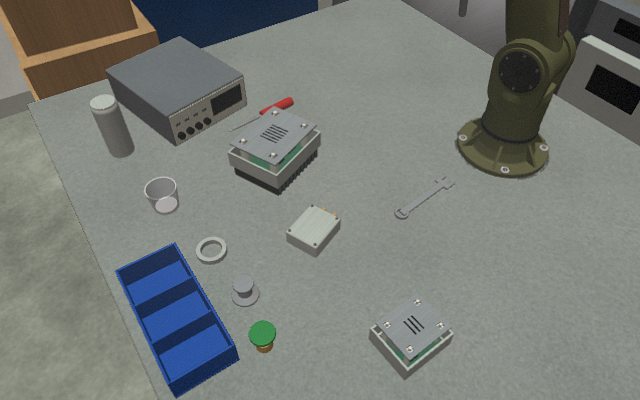

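View pics/top0.png

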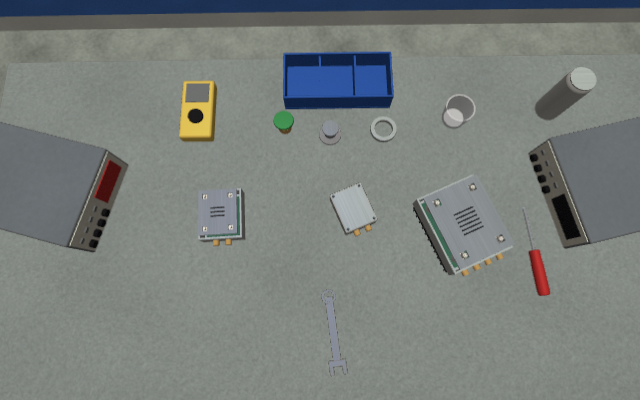

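Scene view: the larger module is at about (275,140) on its black base, the smaller one at (412,330). In the top view the larger cover is at about (465,222), with connectors at (485,265) on its lower side. The smaller one is at (218,213). A supply box stands to the right of the large one.

```bash
cat > vis.py <<'E'
import numpy as np,cv2
def cloud(d):
    h,w=d["range_z"].shape; u,v=np.meshgrid(np.arange(w),np.arange(h))
    p=cv2.undistortPoints(np.stack([u,v],-1).reshape(-1,1,2).astype(np.float64),d["K"],d["distortion"]).reshape(h,w,2)
    z=d["range_z"].astype(float)
    return (np.dstack([p[...,0]*z,p[...,1]*z,z])-d["t"])@d["R"]
def ray(d,uv,zw):
    p=cv2.undistortPoints(np.array(uv,float).reshape(-1,1,2),d["K"],d["distortion"]).reshape(-1,2)
    r=np.c_[p,np.ones(len(p))]@d["R"]; c=-d["R"].T@d["t"]
    return c+r*((zw-c[2])/r[:,2])[:,None]
def plate(d,box):
    """cover plate: depth cloud in a pixel box -> plane, min-area rectangle"""
    W=cloud(d);u0,u1,v0,v1=box
    m=np.zeros(W.shape[:2],bool);m[v0:v1,u0:u1]=True;m&=d["range_z"]>0
    z=W[...,2][m];z=z[z>.04];h,e=np.histogram(z,bins=np.arange(.04,.25,.002));zt=e[h.argmax()]+.001
    m&=abs(W[...,2]-zt)<.006
    n,l,st,_=cv2.connectedComponentsWithStats(m.astype(np.uint8));k=1+st[1:,4].argmax();m=l==k
    P=W[m];A=np.c_[P[:,:2]-P[:,:2].mean(0),np.ones(len(P))]
    c=np.linalg.lstsq(A,P[:,2],rcond=None)[0]
    return zt,c,P[:,:2].mean(0),cv2.minAreaRect((P[:,:2]*1000).astype(np.float32)),m
E
python3 - <<'E'
from vis import *
for n,b in(("top",(405,520,170,280)),("scene",(220,330,100,195))):
    d=dict(np.load(n+"0.npz"));zt,c,mu,r,m=plate(d,b)
    print(n,round(zt,4),c.round(4),mu.round(4),r,m.sum())
    W=cloud(d);print("box z",W[150,600 if n=="top" else 180],"conn",[W[v,u].round(3) for u,v in((465,269),(499,257))])
    x0,x1,y0,y1=b;im=d["color"][y0:y1,x0:x1,::-1].copy()
    im=cv2.resize(im,None,fx=5,fy=5,interpolation=cv2.INTER_CUBIC);mm=cv2.resize(m[y0:y1,x0:x1].astype(np.uint8),None,fx=5,fy=5,interpolation=0)
    cs,_=cv2.findContours(mm,cv2.RETR_LIST,cv2.CHAIN_APPROX_NONE);cv2.drawContours(im,cs,-1,(0,0,255),1)
    cv2.imwrite(f"pics/{n}_c.png",im)
E
```

```text
top 0.099 [-0.0003  0.0015  0.0986] [ 0.5039 -0.2608] ((505.8543701171875, -260.98822021484375), (164.6041259765625, 130.30947875976562), 23.10669708251953) 4749
box z [ 0.65539135 -0.56213599  0.10043178] conn [array([ 0.407, -0.258,  0.062]), array([ 0.432, -0.336,  0.055])]
scene 0.099 [-0.0009  0.0023  0.0984] [ 0.5091 -0.2581] ((505.356201171875, -262.09625244140625), (168.42791748046875, 131.5433349609375), 23.134685516357422) 2706
box z [ 0.68077751 -0.44171094 -0.00083561] conn [array([0.342, 0.216, 0.002]), array([0.261, 0.233, 0.001])]
```

View pics/top_c.png

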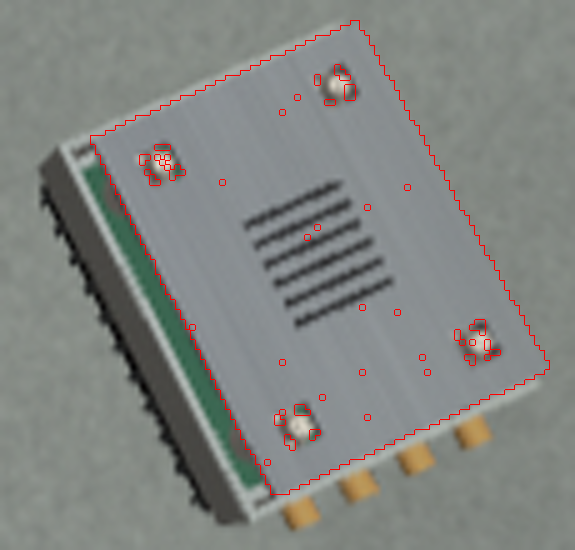

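Top crop: the red outline follows the plate edges, with four standoff tips at (160,163), (338,85), (480,342) and (300,427). Both views agree on the cover: centre about (0.5055, -0.2615), top z 0.0985, its x axis at yaw 23.1°. The two open fingers at x = ±51 mm, y = 0 would press both ends at once and keep it level.

```bash
cat > go.py <<'E'
from bench import ctrl
import numpy as np
from scipy.spatial.transform import Rotation as R
s=ctrl.get_state();M=R.from_rotvec(s["tool_rot"]).as_matrix()
c=np.array([.5055,-.2615,.0985])
yaw=np.arctan2(M[1,1],M[0,1]);e=(np.radians(23.1)-yaw+np.pi)%(2*np.pi)-np.pi
print("t",round(float(s["time"]),2),"pos",s["position"].round(4),"tool shift to cover mm",(M.T@(c-s["position"])*1000).round(1),"twist",round(-e,3),"tilt",M[:,2].round(3),"F",s["ft_force"].round(1),"M",s["torque"].round(2),"w",round(float(s["grip_width"]),2),"q7",s["joint_positions"][6].round(2))
E
python3 -m inch '[[1,43,-28,0,0],[1,43,-28,0,0],[1,43,-28,0,0],[1,43,-28,0,0],[1,43,-28,0,0]]'; python3 -m inch '[[1,43,-28,0,0],[1,43,-28,0,0],[1,43,-28,0,0],[1,43,-28,0,0],[1,43,-28,0,0]]'; python3 go.py
```

```text
time: 0.72
position: [0.3277, -0.4428, 0.218]
tool_rot: [-3.117, -0.352, 0.006]
ft_force: [1.0, -0.1, 1.5]
grip_width: 1.0
time: 1.35
position: [0.5098, -0.2511, 0.2163]
tool_rot: [-3.116, -0.351, 0.009]
ft_force: [1.1, 0.2, -0.1]
grip_width: 1.003
t 1.35 pos [ 0.5098 -0.2511  0.2163] tool shift to cover mm [ -5.9   9.9 117.8] twist -1.75 tilt [-0.007  0.005 -1.   ] F [ 1.1  0.2 -0.1] M [-0.02 -0.02 -0.04] w 1.0 q7 -0.99
```

```bash
python3 -m inch '[[1,0,0,0,-0.185],[1,0,0,0,-0.185],[1,0,0,0,-0.185],[1,0,0,0,-0.185],[1,0,0,0,-0.185]]' >/dev/null;  python3 go.py; python3 -m inch '[[1,0,0,0,-0.185],[1,0,0,0,-0.185],[1,0,0,0,-0.185],[1,0,0,0,-0.185],[1,0,0,0,0]]'>/dev/null; python3 go.py
```

```text
t 1.98 pos [ 0.5125 -0.2434  0.2138] tool shift to cover mm [-20.    2.2 115.2] twist -0.808 tilt [-0.009  0.01  -1.   ] F [0.5 0.7 0.1] M [-0.03 -0.05  0.02] w 1.0 q7 -0.08
t 2.6 pos [ 0.5108 -0.2428  0.2113] tool shift to cover mm [-17.6 -10.3 112.6] twist -0.06 tilt [-0.013  0.012 -1.   ] F [-0.4 -0.2 -0. ] M [ 0.01 -0.17 -0.03] w 1.0 q7 0.65
```

```bash
python3 -m inch '[[1,-18,-10,40,-0.06],[1,0,0,30,0],[1,0,0,15,0],[1,0,0,0,0]]' >/dev/null;  python3 go.py
```

```text
t 3.1 pos [ 0.5066 -0.2629  0.1243] tool shift to cover mm [ 1.3 -0.2 25.8] twist -0.011 tilt [-0.012  0.011 -1.   ] F [0.4 0.8 0.6] M [ 0.02 -0.16  0.03] w 1.0 q7 0.7
```

```bash
python3 -m inch '[[1,0,0,10,-0.01],[1,0,0,8,0],[1,0,0,4,0]]' >/dev/null;  python3 go.py
python3 - <<'E'
from vis import *
from bench import ctrl
i=ctrl.get_image("scene");cv2.imwrite("pics/s2.png",cv2.resize(i["color"][80:210,200:350,::-1],None,fx=4,fy=4,interpolation=2))
E
```

```text
t 3.48 pos [ 0.5082 -0.263   0.1036] tool shift to cover mm [ 2.4 -1.8  5.1] twist -0.001 tilt [-0.009  0.009 -1.   ] F [-0.8 -0.4  0.6] M [-0.04 -0.09 -0.  ] w 1.0 q7 0.7
```

View pics/s2.png

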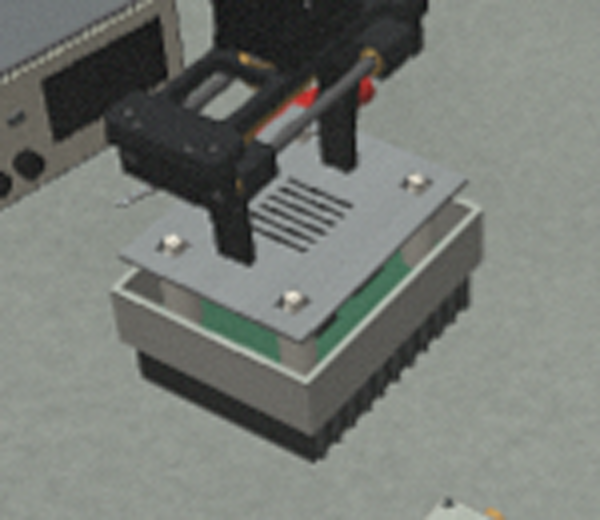

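The crop shows the two fingertips at (237,262) and (340,170), just above the plate on its x centreline, clear of the standoffs at (172,242), (292,300) and (415,182). I'll press down in small rows.

```bash
python3 -m inch '[[1,1,-1,4,0],[1,0,0,3,0],[1,0,0,3,0]]' >/dev/null;  python3 go.py; python3 -m inch '[[1,0,0,4,0],[1,0,0,4,0]]' >/dev/null;  python3 go.py
```

```text
t 3.9 pos [ 0.5075 -0.2633  0.0978] tool shift to cover mm [ 2.5 -1.2 -0.7] twist -0.001 tilt [-0.008  0.006 -1.   ] F [-4.7  1.1 13.7] M [0.41 0.84 0.13] w 1.0 q7 0.69
t 4.15 pos [ 0.5087 -0.2647  0.0951] tool shift to cover mm [ 4.2 -1.7 -3.4] twist -0.002 tilt [-0.005  0.001 -1.   ] F [-4.2  2.  11.1] M [ 0.61  1.1  -0.1 ] w 1.0 q7 0.69
```

```bash
python3 -m inch '[[1,0,0,6,0],[1,0,0,6,0]]' >/dev/null;  python3 go.py; python3 -m inch '[[1,0,0,6,0],[1,0,0,6,0]]' >/dev/null;  python3 go.py
```

```text
t 4.4 pos [ 0.5096 -0.2649  0.087 ] tool shift to cover mm [  4.7  -2.5 -11.4] twist -0.002 tilt [-0.004 -0.001 -1.   ] F [-2.5  2.   5.6] M [0.54 0.45 0.06] w 1.0 q7 0.68
t 4.65 pos [ 0.5101 -0.265   0.0841] tool shift to cover mm [  5.   -2.9 -14.4] twist -0.002 tilt [-0.005 -0.004 -1.   ] F [-22.3   7.6  49.9] M [2.61 2.99 0.74] w 0.99 q7 0.68
```

A hard stop at z 0.084, matching the home height of 0.0835. Lift off and check.

```bash
python3 -m inch '[[1,0,0,-5,0],[1,0,0,-25,0],[1,0,0,-50,0],[1,0,0,-50,0],[1,0,0,0,0]]' ;python3 -m inch '[[1,0,60,0,0],[1,0,60,0,0],[1,0,60,0,0],[1,0,60,0,0],[1,0,0,0,0]]'; python3 go.py
python3 - <<'E'
from vis import *
from bench import ctrl
for n,b in(("top",(405,520,170,280)),("scene",(220,330,100,195))):
    d=ctrl.get_image(n);zt,c,mu,r,m=plate(d,b);print(n,round(zt,4),c.round(4),mu.round(4),r,m.sum())
    cv2.imwrite(f"pics/{n}3.png",d["color"][...,::-1] if n=="top" else cv2.resize(d["color"][80:210,200:350,::-1],None,fx=4,fy=4,interpolation=2))
E
```

```text
time: 5.28
position: [0.5109, -0.2646, 0.2186]
tool_rot: [1.734, 2.62, -0.01]
ft_force: [-0.8, 0.5, -0.3]
grip_width: 0.999
time: 5.9
position: [0.7346, -0.1726, 0.2062]
tool_rot: [-1.739, -2.606, 0.02]
ft_force: [-0.5, 0.4, -0.7]
grip_width: 0.998
t 5.9 pos [ 0.7346 -0.1726  0.2062] tool shift to cover mm [   5.7 -244.   111.5] twist -0.01 tilt [-0.014 -0.006 -1.   ] F [-0.5  0.4 -0.7] M [-0.03 -0.14  0.03] w 1.0 q7 0.4
top 0.083 [0.0005 0.0003 0.0836] [ 0.5044 -0.2624] ((506.4618835449219, -263.1417236328125), (170.57159423828125, 131.2217254638672), 23.385072708129883) 4492
scene 0.083 [-0.0007 -0.0008  0.0835] [ 0.5095 -0.2594] ((506.0545959472656, -264.07647705078125), (168.59210205078125, 130.9171905517578), 23.857091903686523) 2552
```

View pics/scene3.png

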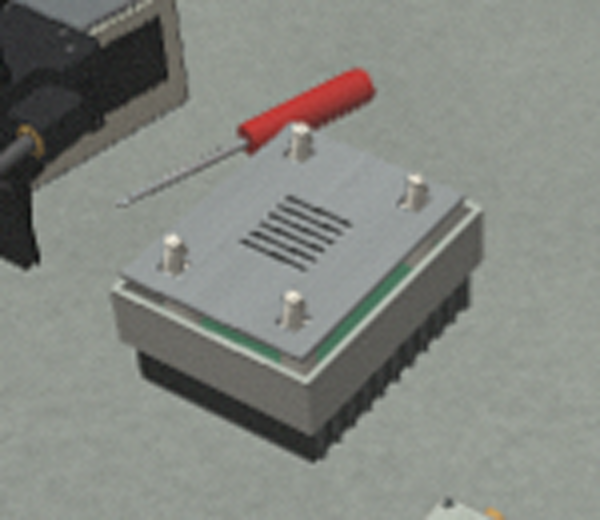

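View pics/top3.png

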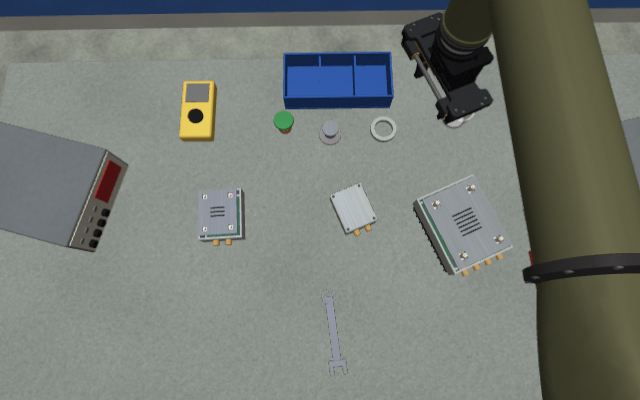

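The close crop shows all four tips standing equally clear of the plate, at (172,255), (292,310), (415,190) and (300,140). The top view shows the smaller cover unmoved at (218,213) and the gripper well away from both.

```bash
python3 -c "
from bench import ctrl
print(ctrl.close_job())"
```

```text
the job is handed in; nothing more can be done
None
```

The larger cover is pressed home on all four standoffs, and the job is handed in at about 6 s of the 34 s allowed. I pressed with the two open fingers at about x = ±51 mm on the cover's centreline, so both ends went down together, until a hard stop at z ≈ 0.084 m (about 50 N upward on the tool). Then I lifted off and moved the gripper away.

**Height and tilt:** both cameras put the cover's top at 0.0835 m, 15 mm lower than at the start, which is its home height. Its slope measures about 0.001 rad.

**Position:** the cover moved sideways by about 1 to 2.5 mm during the press. I did not measure the seat's own centre, so its offset from the seat is judged only from that and from the standoffs standing in their holes.

**Standoffs and contact:** all four tips stand equally clear above the plate, and the gripper is more than 0.2 m away, with wrist force back within about 1 N of zero.

**Smaller cover:** it looks unmoved in the top view, judged by eye and not measured.

No check failed or disagreed.

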